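Gauge a turning tool's shank in a ratchet bench micrometer

TASK

Check the lathe turning tool's shank in the blue bench micrometer: lay the tool flat and straight on the steel anvil, butt end first under the spindle, and slide it gently fully home against the back stop. Then let go of it and turn the red ratchet cap clockwise seen from above until the spindle is firmly down on the shank and the cap's clutch gives way. Stop there: the clutch yields for only about an eighth of a turn and then goes solid and would overload the shank. Let go and leave the tool clamped. Leave the collet, the yellow box and the blue carton alone.

Things in the scene. Friction and masses are not known exactly. Their poses are not given: they have to be found in the camera images.
- tool_mid (a point): centre (half-way up) of the loose turning tool: dark steel bar 16 mm wide, 16 mm high, 130 mm long, about 0.26 kg, lying flat on the bench at the start. Its x axis runs along the bar to the plain square butt end, z is up. The cutting head with a small gold insert (2 mm proud of the top) is its last 16 mm at -x. The centre of mass is within 2 mm of this point
- tool_butt (a point): centre of the butt end face of the turning tool, 65 mm from tool_mid along its +x
- seat (a point): where tool_butt must come: on the micrometer's stop face, on the centreline, 8 mm above the anvil. x is the way in (towards the stop), z up. The flat steel anvil is 40 mm wide, its top 32 mm above the bench, and reaches from the stop 83 mm back towards -x; beyond is open bench. Pushing the tool on the stop with more than 25 N is too hard
- stop: the back stop: dark steel block 36 mm wide that rises 16 mm above the anvil; the origin lies on its face, on the centreline, 4 mm below the top of the anvil; x is the way in
- cap_mid (a point): centre (half-way up) of the red ratchet cap, on the spindle axis: 28 mm across, 179 to 217 mm above the bench; it keeps its height. Below is the silver drum, 40 mm across, 159 to 177 mm high (no clutch: turning it overloads). The cap carries it along with 0.06 N m of drag until the spindle presses; then the clutch gives way at a steady 0.26 N m, silently, for 0.9 rad in all, and then goes solid
- collet_mid (a point): bystander: steel spring collet, 32 mm across and 42 mm high, standing; the point is half-way up
- insert_box_mid (a point): bystander: yellow plastic insert box, 50 x 90 x 18 mm, lying flat; the point is its centre
- carton_mid (a point): bystander: blue carton with a white band, 110 x 80 x 70 mm; the point is its centre
- tool: the turning tool as a whole; the origin lies 8 mm below tool_mid, on its underside, axes as there
- gauge: the fixed blue bench micrometer; origin on the bench under the vertical spindle axis, x as at seat (seat is 18 mm ahead of the axis). Foot plate 84 mm wide, 20 mm high, x -68 to 92 mm. A column behind the stop carries the arm: 40 mm wide, 120 to 158 mm above the bench, x -18 to 88 mm, with a 20 mm sleeve below it down to 98 mm. To clear the arm, hold the tool from above some 80 to 105 mm from its butt
- head: the fixed arm of the micrometer and the steel spindle it carries; origin and axes as gauge. The spindle (10 mm across) moves straight down on the gauge's axis, 6 mm per radian of the drum. Its flat foot starts 52 to 67 mm above the bench, 4 to 19 mm above a seated shank. It presses with about 33 N when the clutch gives way, keeps some 10 N when the cap is let go; over 60 N is too hard
There are look-alikes about, which are no part of the job. Of the things shaped like the tool, the dark steel one is meant.

How it is judged:
By the outcome, as a careful person would: the job done as asked, in the order asked, and still so for the second after the job is handed in, with the robot touching nothing.
It also fails if it takes over 72 s, if anything falls off the work surface, if the arm or the gripper's body presses on something with over 40 N, if the wrist force passes 120 N, or if a joint passes its speed limit or range.

ROBOT

A 6-joint arm with a two-finger parallel gripper is mounted at the origin on the work surface. World frame = base frame: x ahead of the robot, y to its left, z up, the work surface at z = 0. Lengths are in m, angles in rad, forces in N, time in s.
With the tool pointing down it reaches from about 0.375 to 0.9 m from the base axis. Payload 3.1 kg.
Tool frame: the origin (TCP) lies midway between the tips of the shut fingers; the grasp point (between the pads) lies 19 mm behind it; z points along the fingers, y is the line along which they close (so a half turn about z gives the same grasp; the last joint's range is limited). The gripper opens to 85 mm and grips with 20 to 120 N. Pads are 22 mm wide; open, the fingers measure 114 mm over their backs; the gripper's body (76 mm by 85 mm) begins 54 mm behind the grasp point. The pads swing forward as they close: fully open they stand 13 mm farther back than shut.
Start: joints at [1.046, 0.527, 1.433, -0, 1.181, -0.178], TCP at [0.212, 0.588, 0.231] pointing down, gripper open.
Joint ranges: [-3.08, 3.08], [-0.75, 2.2], [0.22, 2.44], [-1.43, 4.57], [0, 2.65], [-2.85, 2.85]. Speed limits (rad/s): [2.79, 2.79, 3.14, 3.14, 3.14, 3.14].

INTERFACE

Orientations are given as a unit quaternion [x, y, z, w].
In Python, from station import manip gives the robot as it stands.
- The arm moves only by the tool step_arm, never from a script. Its argument "targets" is text: rows parted by semicolons, each of 4 numbers parted by spaces: the shift along the tool's x, y, z in mm, then the turn about the tool's z in degrees. A call has 1 to 12 rows; each row is the pose to reach, as a shift and turn from the pose commanded when the call began, along the tool's axes at that moment; what a row does not reach only later rows make up. A row lasts 1/10 s, in which the tool goes at most 50 mm and 8.59 degrees, less where a joint would pass 70% of its speed; a pose out of reach is approached as far as the arm can. A call with a gripper value outside its range is refused whole. "gripper" is the closure, from 0 (fully open) to 1 (shut), set as the call begins (left out, the last holds). The fingers move at their own pace and stop on an object; "squeeze" is the grip in N (left out, the last holds). Time passes only in rows, so rows that repeat a pose let the fingers close. It gives the time, the measured TCP pose, the force, the opening and the grip force at its end, in the units of the state.
- manip.sense(): the state, without advancing time (a new reading comes with each control period).
- manip.snapshot(name): name is "side" or "top" or "wrist"; returns the picture (420x560x3 uint8, red, green, blue); there is no depth.
- manip.get_calibration(name): a dict with "fov_y" (degrees; the focal length in pixels is half the picture's height over the tangent of half this angle, whatever the lens; pixels are square), "cx", "cy" (the principal point, pixels), "extrinsics" (4x4, takes a point from camera to world coordinates); the wrist camera has in their place "tool_from_camera" (4x4, takes a point from camera to tool coordinates, whose origin is the TCP and whose axes are the flange's). Camera axes: x right, y down, z forward; pixel columns grow to the right and rows downward; lengths in m; the calibration is good to about 2 mm. The wrist camera is an equidistant fisheye: a pixel r from the principal point sees the ray r / f radians off the axis. A picture is of the moment at which its call begins: read the wrist's pose just before it. get_calibration takes no time and is no camera call.
- manip.sign_off(): hands the job in; it is judged then, once.
Trained networks look in the newest picture that a camera, given by its name, has taken for a name from the list of things; names that differ only in an ending like _2 or _b are one class to them, and where a whole thing is asked for, a point or a joint stands for the part that bears it (a point fixed in the world has none). Each returns a list of dicts, best first, with "p" (0 to 1); they miss things now and then, are a little off and sometimes report something else, mostly with a low value. They report only what shows in the picture. A call takes as long as a camera call. They do not tell look-alikes from the thing itself.
- manip.recognise(camera, query): "position" ([column, row] in pixels, amid what is visible of it).
- manip.masks_of(camera, query): "pixels" (420x560 bool, what is visible of it) and "position" ([column, row] in pixels, amid what is visible of it).
- manip.mark_of(camera, query): "position" ([column, row] in pixels: a listed point, or the origin of a listed thing).
The state is a dict: "t": time; "q": joint angles; "qd": joint speeds; "tau": joint torques, N m; "tcp_pos": TCP position; "tool_rot": TCP orientation; "force": force on the tool from outside, world axes, zero at the start; "ft_torque": the same for the moment, N m; "finger_gap": opening from 0.0 (shut) to 1.0 (fully open); "gripper_force": force on a finger pad.
Only numpy, scipy, OpenCV 4.12 (cv2) and the standard library are available. Lean on these libraries where they do the work, as an engineer would, in place of code of your own. Each camera call takes 0.05 s, during which the arm holds its last target. There are 200 camera calls.

## Working session

There is one attempt and no reset: what is moved stays moved. The work goes in short steps, Python scripts to look and compute and a tool call to move; the robot and the scene stay as the last step left them, time stands still between calls to the robot, and variables do not carry over. Pictures are saved under pics/ and viewed, at most 10 in all, crops included, and the job is handed in when it is done.

Besides the shell and the picture viewer there is one more tool, called after "Call:" as name(argument=value, ...) on one line, values as JSON. step_arm: Moves the arm, as the interface text tells. Its arguments: {"type":"object","properties":{"targets":{"type":"string"},"gripper":{"type":"number"},"squeeze":{"type":"number"}},"required":["targets"]}

```bash
mkdir -p pics
cat > h.py <<'E'
import numpy as np, cv2
from station import manip
from scipy.spatial.transform import Rotation as R
def ray(cam,px,st=None):
    c=manip.get_calibration(cam); f=210/np.tan(np.radians(c['fov_y'])/2) 
    u=np.array([px[0]-c['cx'],px[1]-c['cy']],float)
    if cam=='wrist':
        r=np.hypot(*u); a=r/f; d=np.array([*(u/max(r,1e-9)*np.sin(a)),np.cos(a)])
        T=np.eye(4);T[:3,:3]=R.from_quat(st['tool_rot']).as_matrix();T[:3,3]=st['tcp_pos']
        E=T@np.array(c['tool_from_camera'])
    else:
        d=np.array([u[0]/f,u[1]/f,1]); E=np.array(c['extrinsics'])
    d=E[:3,:3]@d; return E[:3,3],d/np.linalg.norm(d)
def onz(cam,px,z,st=None):
    o,d=ray(cam,px,st); return o+d*(z-o[2])/d[2]
def tri(rs):
    A=0;b=0
    for o,d in rs:
        P=np.eye(3)-np.outer(d,d);A=A+P;b=b+P@o
    return np.linalg.solve(A,b)
def save(n,im): cv2.imwrite('pics/'+n+'.png',im[:,:,::-1])
def proj(cam,p,st=None):
    c=manip.get_calibration(cam); f=210/np.tan(np.radians(c['fov_y'])/2)
    if cam=='wrist':
        T=np.eye(4);T[:3,:3]=R.from_quat(st['tool_rot']).as_matrix();T[:3,3]=st['tcp_pos'];E=T@np.array(c['tool_from_camera'])
    else: E=np.array(c['extrinsics'])
    q=E[:3,:3].T@(np.array(p)-E[:3,3])
    if cam=='wrist':
        r=np.hypot(q[0],q[1]);a=np.arctan2(r,q[2]);return np.array([c['cx'],c['cy']])+q[:2]/r*a*f
    return np.array([c['cx'],c['cy']])+q[:2]/q[2]*f
E
python3 - <<'E'
from h import *
np.set_printoptions(precision=3,suppress=True)
s=manip.sense();print(s)
ims=[]
for c in ['side','top']:
    im=manip.snapshot(c);save(c+'0',im);ims.append(im)
    for q in ['tool_mid','tool_butt','seat','cap_mid','stop','gauge','collet_mid','insert_box_mid','carton_mid']:
        print(c,q,[(np.round(d['position'],1),round(d['p'],2)) for d in manip.mark_of(c,q)[:4]])
for c in ['side','top','wrist']:
    k=manip.get_calibration(c); print(k)
E
```

```text
{'t': 0.0, 'q': array([ 1.046,  0.528,  1.434, -0.   ,  1.181, -0.178]), 'qd': array([-0.001, -0.001,  0.   , -0.001,  0.   ,  0.001]), 'tau': array([ -0.   , -44.235, -17.802,  -0.   ,   0.008,  -0.   ]), 'tcp_pos': array([0.211, 0.587, 0.23 ]), 'tool_rot': array([ 0.172,  0.985, -0.001, -0.   ]), 'force': array([-0.714,  0.126,  0.293]), 'ft_torque': array([0.034, 0.036, 0.061]), 'gripper_force': 0.0, 'finger_gap': 1.0027571351756508}
side tool_mid [(array([350. , 329.2]), 0.8), (array([254.7, 304.4]), 0.78), (array([416.7, 357.6]), 0.77), (array([341.5, 283.8]), 0.76)]
side tool_butt [(array([235.1, 319.2]), 0.97), (array([332.6, 353.4]), 0.89), (array([333.3, 311.3]), 0.78), (array([394.3, 335.8]), 0.77)]
side seat [(array([268.5, 236.1]), 0.79)]
side cap_mid [(array([272.9, 191.9]), 0.57)]
side stop [(array([271.5, 239.8]), 0.55)]
side gauge [(array([275.9, 250.8]), 0.75)]
side collet_mid []
side insert_box_mid [(array([408.7, 298.3]), 0.68)]
side carton_mid [(array([230., 185.]), 0.76)]
top tool_mid [(array([377.1, 226.6]), 0.87), (array([308.6, 282.6]), 0.82), (array([428.7, 2
[... 526 characters left out ...]
nsics': array([[ 0.834, -0.293,  0.467, -0.052],
       [-0.551, -0.455,  0.7  , -0.843],
       [ 0.007, -0.841, -0.541,  0.841],
       [ 0.   ,  0.   ,  0.   ,  1.   ]])}
{'fov_y': 55.47220715170832, 'cx': 277.16943606030645, 'cy': 211.34724203625598, 'extrinsics': array([[ 0.011, -0.995,  0.102,  0.451],
       [-1.   , -0.014, -0.023,  0.04 ],
       [ 0.025, -0.101, -0.995,  1.119],
       [ 0.   ,  0.   ,  0.   ,  1.   ]])}
{'fov_y': 65.70646984690485, 'cx': 283.0998627722761, 'cy': 212.59475235504786, 'tool_from_camera': array([[-0.001, -0.949, -0.316,  0.079],
       [ 1.   , -0.001, -0.001,  0.001],
       [ 0.   , -0.316,  0.949, -0.143],
       [ 0.   ,  0.   ,  0.   ,  1.   ]])}
```

View pics/side0.png

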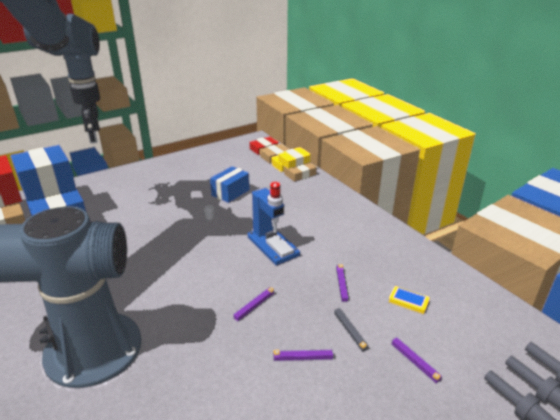

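View pics/top0.png

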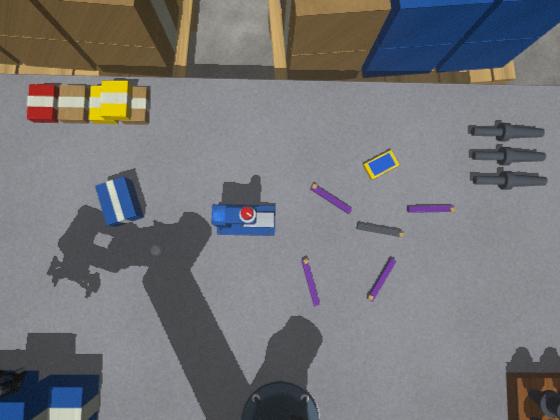

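The side view shows the dark tool at (350,329), with its gold head at (366,347) and its butt at (336,311); the others are purple look-alikes. The top view shows the dark tool from its butt at (357,225) to its head at (402,234). The gauge is at (247,217) and opens to the right (world -y), with its column on the left.

Run:
```python
from h import *
np.set_printoptions(precision=4,suppress=True)
im=manip.snapshot('top');
m=[d for d in manip.masks_of('top','tool') ]
for d in m: print(d['p'],np.round(d['position']),d['pixels'].sum())
d=min(m,key=lambda d:np.hypot(*(np.array(d['position'])-[380,229])))
ys,xs=np.nonzero(d['pixels']);
P=np.array([onz('top',(x,y),.014) for x,y in zip(xs,ys)])[:,:2]
r=cv2.minAreaRect((P*1000).astype(np.float32));print('tool rect',r)
c=P.mean(0);w=np.linalg.svd(P-c)[2][0];print(c,w,np.degrees(np.arctan2(w[1],w[0])))
print('cap top-only',onz('top',(247,212.4),.198),'side',onz('side',(272.9,191.9),.198), 'tri',tri([ray('top',(247,212.4)),ray('side',(272.9,191.9))]))
print('seat',tri([ray('top',(244.7,218.4)),ray('side',(268.5,236.1))]),onz('top',(244.7,218.4),.04),onz('side',(268.5,236.1),.04))
print('gauge',onz('top',(248.7,217.8),0),onz('side',(275.9,250.8),0))
print('tool',onz('top',(380,229),.014),onz('side',(350,329.2),.008))
# foot plate blue edges
for d in manip.masks_of('top','gauge')[:2]:
    print(d['p'],d['position'],d['pixels'].sum());
    ys,xs=np.nonzero(d['pixels']);print(cv2.minAreaRect(np.c_[xs,ys].astype(np.float32)))
for q in ['collet_mid','insert_box_mid','carton_mid']:
    print(q,[(np.round(e['position']),round(e['p'],2)) for e in manip.recognise('top',q)[:3]])
```

```text
0.84 [312. 282.] 278
0.78 [431. 210.] 210
0.76 [378. 279.] 287
0.69 [333. 200.] 322
0.64 [378. 232.] 267
tool rect ((516.0577392578125, -273.3139953613281), (131.2685089111328, 16.94463348388672), 80.23401641845703)
[ 0.516  -0.2738] [0.1672 0.9859] 80.37562852897625
cap top-only [0.5416 0.0878 0.198 ] side [0.5275 0.0818 0.198 ] tri [0.5383 0.0904 0.1907]
seat [0.5348 0.1056 0.0369] [0.5408 0.1019 0.04  ] [0.5262 0.1051 0.04  ]
gauge [0.5459 0.0931 0.    ] [0.5348 0.0794 0.    ]
tool [ 0.5183 -0.2737  0.014 ] [ 0.5133 -0.2751  0.008 ]
0.8 [244.2, 219.3] 1923
((242.78475952148438, 219.546630859375), (64.02748107910156, 32.27899169921875), 1.1691392660140991)
collet_mid [(array([156., 250.]), 0.53)]
insert_box_mid [(array([377., 162.]), 0.79)]
carton_mid [(array([118., 201.]), 0.81)]
```

Call:
step_arm(targets="-128 -115 -50 20; -128 -115 -50 20; -128 -115 -50 20; -255 -230 -50 40; -255 -230 -50 40; -255 -230 -50 40; -383 -345 -50 60; -383 -345 -50 60; -511 -461 -50 70; -511 -461 -50 70; -511 -461 -50 70; -511 -461 -50 70")

```text
t: 2.5
tcp_pos: [0.4926, 0.0623, 0.2813]
tool_rot: [0.706, 0.708, 0.0, 0.0]
force: [1.6, 1.5, -0.5]
finger_gap: 1.002
gripper_force: 0.0
```

```bash
sleep 0.5
cat > look.py <<'E'
from h import *
import sys
np.set_printoptions(precision=4,suppress=True)
def wl(name,qs,show=True):
    s=manip.sense();im=manip.snapshot('wrist');save(name,im);np.save('pics/'+name+'.npy',np.r_[s['tcp_pos'],s['tool_rot']])
    print('t',s['t'],'tcp',s['tcp_pos'],s['tool_rot'],'F',s['force'])
    for q in qs: print(q,[(np.round(d['position'],1),round(d['p'],2)) for d in manip.mark_of('wrist',q)[:3]])
    return s,im
E
python3 - <<'E'
from look import *
s,im=wl('w1',['seat','cap_mid','gauge','stop','head'])
for q,z in [('seat',.04),('cap_mid',.198),('gauge',0),('stop',.028),('head',0)]:
    for d in manip.mark_of('wrist',q)[:1]: print(q,onz('wrist',d['position'],z,s))
E
```

```text
t 2.5 tcp [0.4926 0.0623 0.2813] [0.7061 0.7081 0.0003 0.0002] F [ 1.6291  1.5131 -0.5028]
seat [(array([324.1, 141.4]), 0.7)]
cap_mid [(array([347.1, 189.1]), 0.68)]
gauge [(array([316. , 155.2]), 0.68)]
stop [(array([295.1, 366.5]), 0.64), (array([321.9, 138.4]), 0.61)]
head [(array([320.4, 151.5]), 0.65)]
seat [0.5433 0.1047 0.04  ]
cap_mid [0.5413 0.0865 0.198 ]
gauge [0.5381 0.0821 0.    ]
stop [ 0.5156 -0.2604  0.028 ]
head [0.5438 0.0872 0.    ]
```

View pics/w1.png

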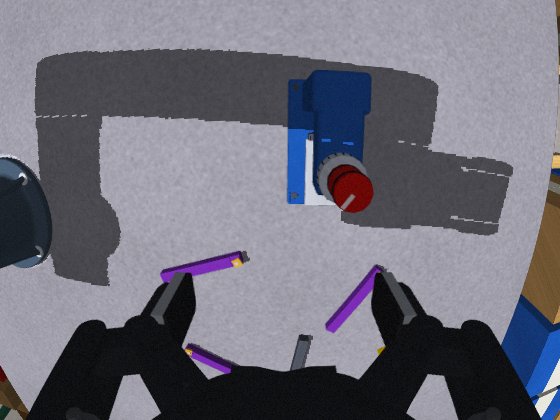

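The wrist view shows the gauge's cap at (350,190), the white anvil at (315,180) and the dark tool's butt at (303,345). I'll hover over the tool next.

Call:
step_arm(targets="-120 6 30 5; -240 12 80 9.7; -361 19 140 9.7; -361 19 140 9.7; -361 19 140 9.7; -361 19 140 9.7; -361 19 140 9.7; -361 19 140 9.7; -361 19 140 9.7; -361 19 140 9.7; -361 19 140 9.7; -361 19 140 9.7")

```text
t: 4.25
tcp_pos: [0.5124, -0.295, 0.1417]
tool_rot: [0.763, 0.647, 0.0, 0.0]
force: [0.2, 0.7, 1.0]
finger_gap: 0.998
gripper_force: 0.0
```

Run:
```python
from look import *
s,im=wl('w2',['tool_mid','tool_butt'])
for q,z in [('tool_mid',.008),('tool_butt',.008)]:
    for d in manip.mark_of('wrist',q)[:2]: print(q,onz('wrist',d['position'],z,s))
for d in manip.masks_of('wrist','tool')[:4]:
    ys,xs=np.nonzero(d['pixels']);print(d['p'],d['position'],len(xs))
    P=np.array([onz('wrist',(x,y),.014,s) for x,y in zip(xs,ys)])[:,:2]
    print(cv2.minAreaRect((P*1000).astype(np.float32)))
```

```text
t 4.25 tcp [ 0.5124 -0.295   0.1417] [0.7626 0.6469 0.0001 0.0001] F [0.2049 0.7158 0.9843]
tool_mid [(array([141.6, 207.2]), 0.97), (array([98.8, 10.4]), 0.92), (array([358.3,  13.4]), 0.9)]
tool_butt [(array([47.4, 47.3]), 0.82), (array([360.2, 250.1]), 0.67), (array([325.5,  75.5]), 0.61)]
tool_mid [ 0.3805 -0.2781  0.008 ]
tool_mid [ 0.3753 -0.0806  0.008 ]
tool_butt [ 0.3078 -0.0941  0.008 ]
tool_butt [ 0.5792 -0.355   0.008 ]
0.83 [366.0, 300.0] 1783
((579.7744140625, -419.974609375), (20.202974319458008, 141.3776092529297), 1.2082575559616089)
0.81 [283.1, 174.7] 2760Traceback (most recent call last):
  File "<stdin>", line 7, in <module>
  File "h.py", line 15, in onz
    o,d=ray(cam,px,st); return o+d*(z-o[2])/d[2]
        ~~~^^^^^^^^^^^
  File "h.py", line 5, in ray
    c=manip.get_calibration(cam); f=210/np.tan(np.radians(c['fov_y'])/2)
ValueError: time passes only in moves, steps and waits
```

View pics/w2.png

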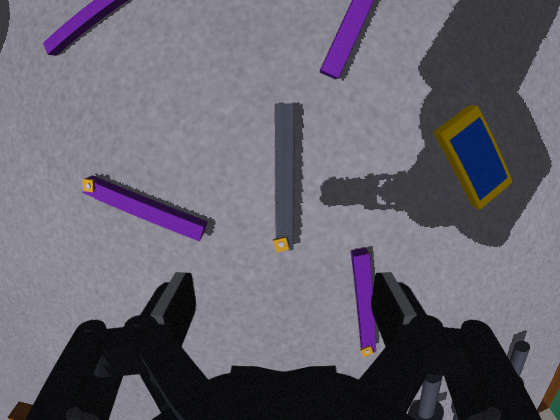

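The dark tool lies straight ahead, with its butt end at (285,103) and its gold head at (282,245). The purple one at (365,300) would be close to the right finger if I went straight down here.

```bash
python3 - <<'E'
import re
s=open('h.py').read().replace("manip.get_calibration(cam)","cal(cam)").replace("def ray(","_C={}\ndef cal(c):\n    if c not in _C: _C[c]=manip.get_calibration(c)\n    return _C[c]\ndef ray(",1)
open('h.py','w').write(s)
E
python3 - <<'E'
from look import *
s=manip.sense();im=manip.snapshot('wrist')
ms=manip.masks_of('wrist','tool'); d=min(ms,key=lambda d:np.hypot(*(np.array(d['position'])-[284,175])))
ys,xs=np.nonzero(d['pixels']);print(d['p'],d['position'],len(xs))
P=np.array([onz('wrist',(x,y),.012,s) for x,y in zip(xs,ys)])[:,:2]
print(cv2.minAreaRect((P*1000).astype(np.float32)),P.mean(0)); w=np.linalg.svd(P-P.mean(0),full_matrices=False)[2][0];print(np.degrees(np.arctan2(*w[::-1])))
for n,px,z in [('butt topL',(275,103),.016),('butt topR',(295,103),.016),('headtip',(282,251),.016)]: print(n,onz('wrist',px,z,s))
print('proj mid est from top',proj('wrist',[.516,-.274,.008],s),'tcp ground',proj('wrist',[*s['tcp_pos'][:2],0],s))
E
```

```text
0.97 [284.7, 174.8] 2768
((516.7918701171875, -275.8746337890625), (132.27169799804688, 19.15035057067871), 80.91331481933594) [ 0.5189 -0.2733]
-99.3825877881889
butt topL [ 0.522  -0.2106  0.016 ]
butt topR [ 0.538  -0.2133  0.016 ]
headtip [ 0.5059 -0.3403  0.016 ]
proj mid est from top [280.7563 176.7353] tcp ground [280.8742 199.0642]
```

Call:
step_arm(targets="-6 2 40 0; -6 2 80 0; -6 2 110 0; -6 2 125 0; -6 2 132 0; -6 2 134 0; -6 2 134 0; -6 2 134 0", gripper=0.4, squeeze=60)

```text
t: 5.45
tcp_pos: [0.514, -0.3037, 0.0084]
tool_rot: [0.763, 0.646, 0.0, 0.001]
force: [1.0, 0.0, 0.6]
finger_gap: 0.595
gripper_force: 0.0
```

Call:
step_arm(targets="2 0 3 0; 2 0 5 0; 2 0 5 0")

```text
t: 5.75
tcp_pos: [0.5133, -0.3008, 0.002]
tool_rot: [0.763, 0.646, -0.0, -0.0]
force: [0.2, -0.3, 0.8]
finger_gap: 0.601
gripper_force: 0.0
```

Call:
step_arm(targets="0 0 0 0; 0 0 0 0; 0 0 0 0; 0 0 0 0; 0 0 0 0; 0 0 0 0; 0 0 0 0; 0 0 0 0", gripper=1, squeeze=60)

```text
t: 6.55
tcp_pos: [0.5134, -0.301, 0.0022]
tool_rot: [0.763, 0.646, -0.0, 0.0]
force: [-1.5, 0.6, 4.8]
finger_gap: 0.167
gripper_force: 62.0
```

Call:
step_arm(targets="0 0 -20 0; 0 0 -50 0; 0 0 -80 0; 30 -2 -98 -2; 65 -4 -98 -4; 100 -6 -98 -6; 135 -8 -98 -8; 170 -10 -98 -9.4; 200 -11 -98 -9.4; 217 -12 -98 -9.4; 217 -12 -98 -9.4; 217 -12 -98 -9.4")

```text
t: 7.75
tcp_pos: [0.5373, -0.0847, 0.0993]
tool_rot: [0.707, 0.707, -0.0, -0.0]
force: [-0.7, 0.3, -2.7]
finger_gap: 0.166
gripper_force: 61.1
```

Run:
```python
from look import *
s,im=wl('w3',['tool_butt','tool_mid','seat','cap_mid','gauge'])
print(s['finger_gap'],s['gripper_force'])
```

```text
t 7.75 tcp [ 0.5373 -0.0847  0.0993] [ 0.7074  0.7068 -0.0003 -0.0002] F [-0.6547  0.2606 -2.7326]
tool_butt [(array([ 42.3, 227.3]), 0.83), (array([283.4,  83.8]), 0.76), (array([283.3, 226.8]), 0.67)]
tool_mid [(array([362.3, 276.2]), 0.82), (array([ 91.2, 212.6]), 0.74), (array([281.8, 231.6]), 0.62)]
seat [(array([281.6,  84.7]), 0.3)]
cap_mid []
gauge []
0.16634008500238737 61.057208776474
```

View pics/w3.png

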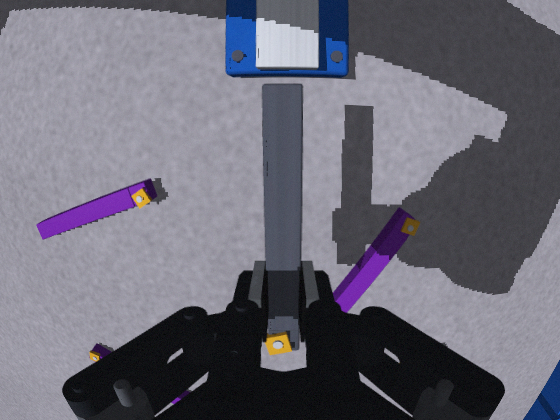

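The tool is held straight, with its butt corners at (264,84) and (302,84). The anvil's front corners are at (257,68) and (319,68), and the blue foot spans columns 227 to 348.

Run:
```python
from look import *
im=cv2.imread('pics/w3.png').astype(int); v=np.load('pics/w3.npy'); s=dict(tcp_pos=v[:3],tool_rot=v[3:])
g=im.sum(2)/3; 
def edges(row,a,b,ch=None,n=3,k=1):
    l=np.mean(g[row-k:row+k+1],0); d=np.abs(np.diff(l)); 
    o=[]
    for i in np.argsort(-d[a:b]):
        i+=a
        if all(abs(i-j)>3 for j in o): o.append(i)
        if len(o)==n: break
    # subpixel centroid
    r=[]
    for i in sorted(o):
        w=d[i-2:i+3]; r.append((round((np.arange(i-2,i+3)*w).sum()/w.sum()+.5,1),round(d[i])))
    return r
for row in [30,40,50,60]: print('anvil',row,edges(row,215,360,n=4))
for row in [90,100,120,140,160,180,200,220]: print('bar',row,edges(row,250,318,n=2))
for nm,px,z in [('anvilL',(257,67),.032),('anvilR',(319,67),.032),('footL',(227,75),.02),('footR',(348,75),.02),('buttL',(264,84),.113),('buttR',(302,84),.113)]:
    print(nm,onz('wrist',px,z,s))
```

```text
anvil 30 [(np.float64(225.0), 33), (np.float64(255.5), 107), (np.float64(313.5), 64), (np.float64(318.4), 28)]
anvil 40 [(np.float64(225.2), 38), (np.float64(255.6), 62), (np.float64(318.1), 83), (np.float64(325.4), 42)]
anvil 50 [(np.float64(224.9), 28), (np.float64(257.9), 111), (np.float64(317.9), 76), (np.float64(325.6), 39)]
anvil 60 [(np.float64(224.7), 44), (np.float64(255.5), 103), (np.float64(318.0), 77), (np.float64(354.7), 63)]
bar 90 [(np.float64(261.5), 49), (np.float64(302.2), 56)]
bar 100 [(np.float64(261.6), 37), (np.float64(302.4), 62)]
bar 120 [(np.float64(261.8), 60), (np.float64(302.1), 100)]
bar 140 [(np.float64(262.1), 45), (np.float64(302.1), 70)]
bar 160 [(np.float64(262.5), 64), (np.float64(302.0), 49)]
bar 180 [(np.float64(262.8), 34), (np.float64(301.6), 56)]
bar 200 [(np.float64(263.4), 49), (np.float64(301.6), 50)]
bar 220 [(np.float64(263.6), 30), (np.float64(301.6), 52)]
anvilL [0.523  0.0238 0.032 ]
anvilR [0.5622 0.0239 0.032 ]
footL [0.5016 0.0205 0.02  ]
footR [0.5833 0.0207 0.02  ]
buttL [0.5321 0.0065 0.113 ]
buttR [0.5469 0.0065 0.113 ]
```

Run:
```python
from look import *
v=np.load('pics/w3.npy'); s=dict(tcp_pos=v[:3],tool_rot=v[3:])
def ang(pts,z):
    P=np.array([onz('wrist',p,z,s)[:2] for p in pts]); c=np.polyfit(P[:,1],P[:,0],1); return np.round([np.degrees(c[0]),*P[0],*P[-1]],4)
print('anvL',ang([(255.5,30),(255.6,40),(255.7,50),(255.5,60)],.032))
print('anvR',ang([(318.4,30),(318.1,40),(317.9,50),(318.0,60)],.032))
r=[90,100,120,140,160,180,200,220]
print('barL',ang(list(zip([261.5,261.6,261.8,262.1,262.5,262.8,263.4,263.6],r)),.113))
print('barR',ang(list(zip([302.2,302.4,302.1,302.1,302,301.6,301.6,301.6],r)),.113))
print('footL',ang([(225,30),(225.2,40),(224.9,50),(224.7,60)],.02))
c=manip.get_calibration('top');im=manip.snapshot('top')
for d in manip.mark_of('top','seat')[:1]+manip.mark_of('top','cap_mid')[:1]: print(d)
```

```text
anvL [-0.0584  0.522   0.0487  0.522   0.0284]
anvR [0.9833 0.5619 0.0488 0.5615 0.0285]
barL [-0.1325  0.5311  0.0041  0.5312 -0.0496]
barR [-0.2225  0.547   0.0041  0.5473 -0.0496]
footL [0.5305 0.5003 0.0527 0.5001 0.0311]
{'position': [250.3, 212.9], 'p': 0.74}
{'position': [248.5, 214.6], 'p': 0.82}
```

Call:
step_arm(targets="0 3 25 0.6; 0 3 45 0.6; 0 3 55 0.6; 0 3 58 0.6; 10 3 58 0.6; 25 3 58 0.6; 40 3 58 0.6; 55 3 58 0.6; 55 3 58 0.6; 55 3 58 0.6")

```text
t: 9.2
tcp_pos: [0.5407, -0.029, 0.0423]
tool_rot: [0.711, 0.703, 0.0, 0.0]
force: [0.5, -0.2, -3.1]
finger_gap: 0.164
gripper_force: 61.0
```

Run:
```python
from look import *
s,im=wl('w4',['seat'])
im2=im[:260,130:440];cv2.imwrite('pics/w4c.png',cv2.resize(im2[:,:,::-1],None,fx=2.2,fy=2.2,interpolation=cv2.INTER_CUBIC))
```

```text
t 9.2 tcp [ 0.5407 -0.029   0.0423] [0.7107 0.7035 0.0001 0.0003] F [ 0.463  -0.2414 -3.0557]
seat []
```

View pics/w4c.png

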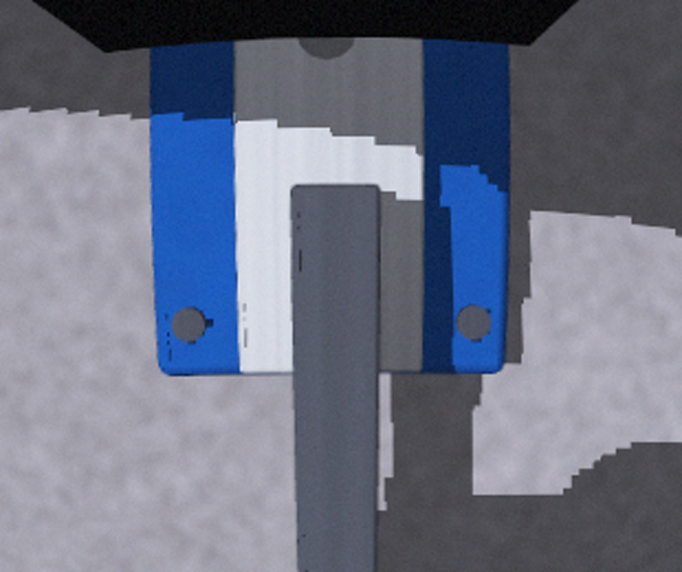

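The bar is over the anvil, with its butt at crop (335,185). The anvil edges are at crop columns 236 and 423, and the spindle foot's shadow disk is at (327,45). I'll compute the precise offset now.

Run:
```python
from look import *
im=cv2.imread('pics/w4.png').astype(float); v=np.load('pics/w4.npy'); s=dict(tcp_pos=v[:3],tool_rot=v[3:])
def edge(row,a,b):
    # strongest colour edge, subpixel
    l=im[row-1:row+2].mean(0); d=np.abs(np.diff(l,axis=0)).sum(1); i=a+np.argmax(d[a:b]); w=d[i-2:i+3]; return (np.arange(i-2,i+3)*w).sum()/w.sum()+.5
def fit(rows,a,b,z,n):
    P=np.array([onz('wrist',(edge(r,a,b)+.0,r),z,s)[:2] for r in rows])
    for _ in range(3):
        c=np.polyfit(P[:,1],P[:,0],1); e=P[:,0]-np.polyval(c,P[:,1]); P=P[abs(e)<max(2*e.std(),2e-4)]
    print(n,'slope deg %.2f'%np.degrees(c[0]),'x@.05 %.4f x@.1 %.4f'%tuple(np.polyval(c,[.05,.1])),len(P),'std',e.std()); return c
aL=fit(range(60,165,4),228,245,.032,'anvL')
aR=fit(range(30,165,4),312,330,.032,'anvR')
fL=fit(range(60,160,4),192,208,.020,'footL'); fR=fit(range(95,160,4),350,366,.020,'footR')
bz=v[2]-.002+.016
bL=fit(range(90,250,4),256,268,bz,'barL'); bR=fit(range(90,250,4),296,308,bz,'barR')
print('butt',onz('wrist',(282,184/2.2),bz,s),'anvil front',onz('wrist',(270,372/2.2),.032,s))
```

```text
anvL slope deg 0.28 x@.05 0.5221 x@.1 0.5223 26 std 6.90310030647e-05
anvR slope deg 0.18 x@.05 0.5617 x@.1 0.5619 33 std 7.286054263223914e-05
footL slope deg 0.29 x@.05 0.5006 x@.1 0.5009 25 std 4.755231637754953e-05
footR slope deg 0.28 x@.05 0.5830 x@.1 0.5833 17 std 8.625988872214414e-05
barL slope deg 0.41 x@.05 0.5353 x@.1 0.5357 40 std 5.982373939205392e-05
barR slope deg 0.47 x@.05 0.5511 x@.1 0.5515 33 std 0.00012775805345234697
butt [0.5434 0.0623 0.0563] anvil front [0.5371 0.0235 0.032 ]
```

Call:
step_arm(targets="0 -1 4 -0.2; 0 -1 6 -0.2; 0 -1 7 -0.2; 0 -1 7.5 -0.2; 0 -1 7.5 -0.2")

```text
t: 9.8
tcp_pos: [0.5394, -0.0301, 0.0344]
tool_rot: [0.71, 0.704, -0.0, -0.0]
force: [-0.8, -0.3, -2.4]
finger_gap: 0.167
gripper_force: 61.2
```

Call:
step_arm(targets="0 0 0.5 0; 0 0 0.5 0")

```text
t: 10.0
tcp_pos: [0.5396, -0.0301, 0.0342]
tool_rot: [0.71, 0.704, -0.0, 0.0]
force: [-0.2, -1.2, -1.1]
finger_gap: 0.169
gripper_force: 61.3
```

Call:
step_arm(targets="0 0 0.5 0; 0 0 0.5 0")

```text
t: 10.2
tcp_pos: [0.5396, -0.0301, 0.0338]
tool_rot: [0.71, 0.704, 0.0, 0.0]
force: [-1.2, -1.3, 2.2]
finger_gap: 0.167
gripper_force: 61.7
```

Call:
step_arm(targets="4 0 0 0; 10 -0.1 0 0; 17 -0.1 0 0; 24 -0.1 0 0; 30 -0.2 0 0; 35 -0.2 0 0; 38 -0.2 0 0; 38 -0.2 0 0")

```text
t: 11.0
tcp_pos: [0.5406, 0.0088, 0.0341]
tool_rot: [0.71, 0.704, 0.001, 0.001]
force: [1.4, -3.0, 5.8]
finger_gap: 0.167
gripper_force: 62.2
```

Call:
step_arm(targets="1 0 0 0; 2 0 0 0; 3 0 0 0; 3 0 0 0")

```text
t: 11.4
tcp_pos: [0.5407, 0.0112, 0.0342]
tool_rot: [0.71, 0.704, 0.0, 0.001]
force: [-0.4, -4.3, 6.1]
finger_gap: 0.163
gripper_force: 62.3
```

Call:
step_arm(targets="0.5 0 0 0; 1 0 0 0; 1 0 0 0")

```text
t: 11.7
tcp_pos: [0.5407, 0.0121, 0.0342]
tool_rot: [0.71, 0.704, 0.0, 0.001]
force: [-0.4, -5.4, 6.4]
finger_gap: 0.169
gripper_force: 62.3
```

Call:
step_arm(targets="0.5 0 0 0; 1 0 0 0; 1 0 0 0")

```text
t: 12.0
tcp_pos: [0.5407, 0.0131, 0.0342]
tool_rot: [0.71, 0.704, 0.0, 0.001]
force: [-0.5, -4.5, 6.5]
finger_gap: 0.174
gripper_force: 62.3
```

Call:
step_arm(targets="0.3 -0.3 0 0; 0.6 -0.7 0 0; 0.6 -0.7 0 0")

```text
t: 12.3
tcp_pos: [0.5405, 0.0137, 0.0342]
tool_rot: [0.71, 0.704, 0.001, 0.002]
force: [0.9, -4.3, 5.7]
finger_gap: 0.166
gripper_force: 62.2
```

Call:
step_arm(targets="0.5 0 0 0; 0.8 0 0 0; 0.8 0 0 0")

```text
t: 12.6
tcp_pos: [0.5404, 0.0145, 0.0342]
tool_rot: [0.71, 0.704, 0.001, 0.001]
force: [0.7, -3.9, 6.3]
finger_gap: 0.168
gripper_force: 62.2
```

Run:
```python
from look import *
s,im=wl('w5',[])
print(s['ft_torque'])
cv2.imwrite('pics/w5c.png',np.vstack([im[:,:,::-1]]))
t=manip.snapshot('top');c=t[160:280,180:320,::-1];cv2.imwrite('pics/t5.png',np.hstack([cv2.resize(c,None,fx=3,fy=3,interpolation=cv2.INTER_CUBIC),cv2.resize(im[:,:,::-1],(480,360))])[:, :800])
print(manip.sense()['tcp_pos'])
```

```text
t 12.6 tcp [0.5404 0.0145 0.0342] [0.71   0.7042 0.0007 0.0015] F [ 0.7436 -3.8616  6.2789]
[-0.7336 -0.0536 -0.0495]
[0.5404 0.0145 0.0342]
```

View pics/t5.png

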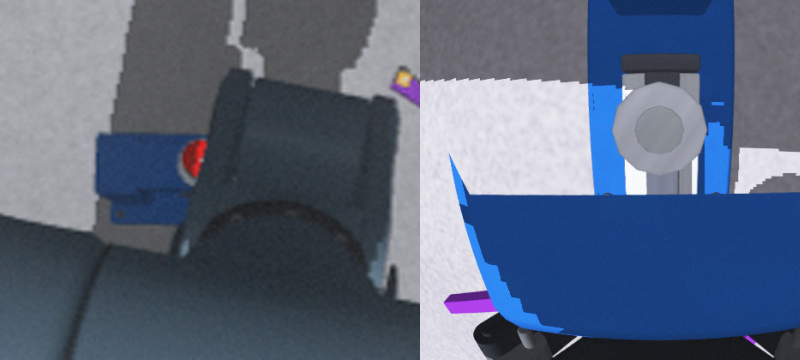

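The wrist camera sees past the arm here. The spindle and sleeve are at about (660,130), the stop bar at (660,63), and the bar runs under the spindle. I'll zoom in for the gap and the centring.

Run:
```python
import cv2
im=cv2.imread('pics/w5.png');c=im[40:240,180:380];cv2.imwrite('pics/w5z.png',cv2.resize(c,(600,600),interpolation=cv2.INTER_CUBIC))
```

```text
(no output)
```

View pics/w5z.png

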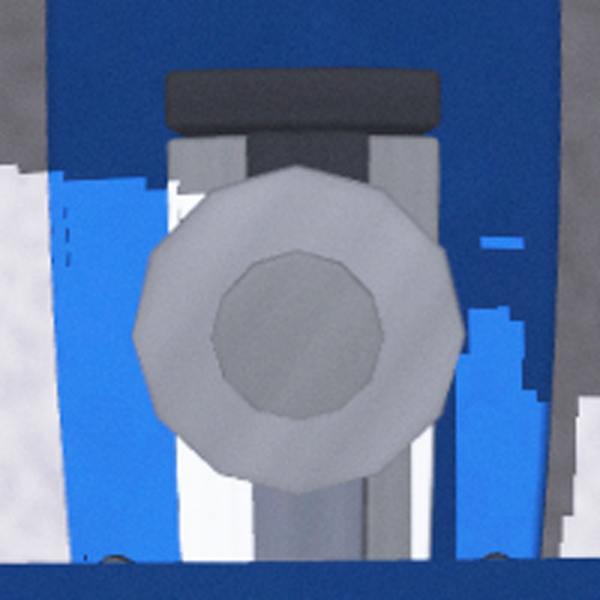

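The bar is parallel but about 0.6 mm too far in +x (bar centre at crop column 307.5, anvil centre at 303.5). Its butt edge is close to the stop at row 133.

Call:
step_arm(targets="0.3 -0.4 0 0; 0.6 -0.8 0 0; 0.6 -0.8 0 0")

```text
t: 13.0
tcp_pos: [0.5402, 0.015, 0.0342]
tool_rot: [0.71, 0.704, 0.001, 0.002]
force: [2.3, -4.9, 4.8]
finger_gap: 0.167
gripper_force: 62.1
```

Call:
step_arm(targets="0.4 0 0 0; 0.7 0 0 0; 0.7 0 0 0")

```text
t: 13.3
tcp_pos: [0.5402, 0.0151, 0.0342]
tool_rot: [0.71, 0.704, 0.001, 0.002]
force: [1.1, -7.2, 5.1]
finger_gap: 0.168
gripper_force: 62.1
```

Call:
step_arm(targets="0.3 0 0 0; 0.6 0 0 0; 0.6 0 0 0")

```text
t: 13.6
tcp_pos: [0.5402, 0.0151, 0.0342]
tool_rot: [0.71, 0.704, 0.0, 0.002]
force: [0.6, -9.2, 5.8]
finger_gap: 0.166
gripper_force: 62.1
```

Run:
```python
from look import *
s,im=wl('w6',[])
im=cv2.imread('pics/w6.png').astype(float)
def edge(row,a,b):
    l=im[row-1:row+2].mean(0); d=np.abs(np.diff(l,axis=0)).sum(1); i=a+np.argmax(d[a:b]); w=d[i-2:i+3]; return (np.arange(i-2,i+3)*w).sum()/w.sum()+.5
cam=cal('wrist')
for n,rows,a,b,z in [('stopL',[68,72,76],228,242,.048),('stopR',[68,72,76],320,333,.048),('anvL',[90,92,94],230,242,.032),('anvR',[90,92,94],320,333,.032),('barL',[89,90,91],258,266,.048),('barR',[89,90,91],298,307,.048),('barL2',[206,214,220],260,270,.048),('barR2',[206,214,220],296,306,.048),('anvL2',[206,214,220],235,246,.032),('anvR2',[206,214,220],316,328,.032)]:
    P=np.array([onz('wrist',(edge(r,a,b),r),z,s)[:2] for r in rows]);print(n,np.median(P,0),[round(edge(r,a,b),1) for r in rows])
col=im[60:100,283-3:283+4].mean(1).sum(1);print(np.round(col).astype(int))
col=im[60:100,240:256].mean(1).sum(1);print(np.round(col).astype(int))
```

```text
t 13.6 tcp [0.5402 0.0151 0.0342] [0.7098 0.7044 0.0005 0.0024] F [ 0.5539 -9.1841  5.7981]
stopL [0.5242 0.1116] [np.float64(235.3), np.float64(234.8), np.float64(234.9)]
stopR [0.5602 0.1113] [np.float64(327.1), np.float64(327.1), np.float64(327.1)]
anvL [0.5224 0.1044] [np.float64(236.0), np.float64(236.0), np.float64(236.1)]
anvR [0.562 0.104] [np.float64(326.3), np.float64(326.4), np.float64(326.3)]
barL [0.5346 0.104 ] [np.float64(261.8), np.float64(261.7), np.float64(261.7)]
barR [0.5506 0.1039] [np.float64(302.8), np.float64(302.9), np.float64(302.9)]
barL2 [0.5345 0.0531] [np.float64(263.8), np.float64(263.8), np.float64(264.2)]
barR2 [0.5503 0.0529] [np.float64(301.7), np.float64(301.6), np.float64(301.7)]
anvL2 [0.522  0.0478] [np.float64(239.2), np.float64(239.9), np.float64(240.1)]
anvR2 [0.559  0.0474] [np.float64(323.8), np.float64(317.6), np.float64(317.6)]
[212 213 216 203 183 194 192 191 191 190 187 186 183 181 180 178 180 181
 181 182 181 172 161 147 170 186 184 186 186 188 188 190 188 188 186 187
 190 185 188 247]
[211 210 213 213 186 186 192 191 191 191 188 185 184 189 186 182 181 181
 181 183 181 180 170 153 135 137 173 359 428 444 444 440 444 446 443 443
 442 444 442 443]
```

The bar is against the stop, parallel and centred within 0.4 mm. Next I'll ease the load and release.

Call:
step_arm(targets="0 0 -0.7 0; 0 0 -0.7 0")

```text
t: 13.85
tcp_pos: [0.5399, 0.0151, 0.0342]
tool_rot: [0.71, 0.704, 0.0, 0.002]
force: [1.5, -9.3, 0.1]
finger_gap: 0.166
gripper_force: 61.4
```

Call:
step_arm(targets="0 0 0 0; 0 0 0 0; 0 0 0 0; 0 0 0 0; 0 0 0 0; 0 0 0 0", gripper=0.4)

```text
t: 14.45
tcp_pos: [0.5381, 0.0166, 0.0341]
tool_rot: [0.71, 0.704, -0.0, -0.0]
force: [1.1, -1.0, -0.2]
finger_gap: 0.601
gripper_force: 0.0
```

```bash
cat > chk.py <<'E'
from look import *
def chk(name):
    s,im=wl(name,[])
    im=cv2.imread('pics/%s.png'%name).astype(float)
    def edge(row,a,b):
        l=im[row-1:row+2].mean(0); d=np.abs(np.diff(l,axis=0)).sum(1); i=a+np.argmax(d[a:b]); w=d[i-2:i+3]; return (np.arange(i-2,i+3)*w).sum()/w.sum()+.5
    for n,rows,a,b,z in [('stopL',[68,72,76],228,242,.048),('stopR',[68,72,76],320,333,.048),('barL',[89,90,91],256,268,.048),('barR',[89,90,91],297,309,.048),('barL2',[206,214,220],258,272,.048),('barR2',[206,214,220],294,308,.048)]:
        P=np.array([onz('wrist',(edge(r,a,b),r),z,s)[:2] for r in rows]);print(n,np.median(P,0))
    print(np.round(im[76:92,280:287].mean(1).sum(1)).astype(int),np.round(im[76:92,240:256].mean(1).sum(1)).astype(int))
E
python3 -c "
from chk import *
chk('w7')"
```

```text
t 14.45 tcp [0.5381 0.0166 0.0341] [ 0.7102  0.704  -0.     -0.0001] F [ 1.118  -0.967  -0.1763]
stopL [0.5244 0.113 ]
stopR [0.5601 0.1128]
barL [0.5349 0.1054]
barR [0.5506 0.1053]
barL2 [0.5344 0.0545]
barR2 [0.5501 0.0544]
[188 191 183 181 182 185 183 184 187 176 164 147 173 184 191 191] [190 192 185 185 183 183 186 187 186 184 173 159 155 165 258 403]
```

The tool is seated and released. Next I'll back off, rise, move over the cap and pre-turn.

Call:
step_arm(targets="-10 0 0 0; -20 0 -10 0; -20 0 -55 0; -20 0 -100 0; -20 0 -145 0; -20 0 -190 0; -20 0 -216 -8; 10 0 -216 -16; 40 1 -216 -24; 65 1.3 -216 -32; 72 1.3 -216 -40; 72 1.3 -216 -48")

```text
t: 15.7
tcp_pos: [0.5399, 0.0888, 0.251]
tool_rot: [0.359, 0.933, 0.0, 0.0]
force: [1.3, 0.1, -0.0]
finger_gap: 0.596
gripper_force: 0.0
```

Call:
step_arm(targets="0 0 0 -8; 0 0 0 -12; 0 0 0 -12; 0 0 0 -12")

```text
t: 16.1
tcp_pos: [0.5402, 0.0877, 0.2506]
tool_rot: [0.264, 0.964, 0.0, 0.0]
force: [0.3, -0.7, 0.1]
finger_gap: 0.6
gripper_force: 0.0
```

Run:
```python
from look import *
s,im=wl('w8',['cap_mid'])
print(s['q'])
for q,z in [('cap_mid',.198)]:
    for d in manip.mark_of('wrist',q)[:1]: print(q,onz('wrist',d['position'],z,s))
h=cv2.cvtColor(im,cv2.COLOR_RGB2HSV); m=((h[...,0]<8)|(h[...,0]>172))&(h[...,1]>150)&(h[...,2]>60)
n,l,st,ce=cv2.connectedComponentsWithStats(m.astype(np.uint8)); k=1+np.argmax(st[1:,4]); print(st[k],ce[k])
M=manip.masks_of('wrist','cap_mid'); print([(d['p'],d['position'],d['pixels'].sum()) for d in M[:2]])
```

```text
t 16.1 tcp [0.5402 0.0877 0.2506] [0.2643 0.9644 0.     0.0002] F [ 0.271  -0.6651  0.0619]
cap_mid [(array([282.4, 235.5]), 0.81)]
[-0.0433  0.3994  1.6066 -0.0001  1.1351 -1.0791]
cap_mid [0.5418 0.0876 0.198 ]
[ 262  224   45   44 1458] [284.7112 244.9801]
[(0.69, [301.4, 178.0], np.int64(14409))]
```

View pics/w8.png

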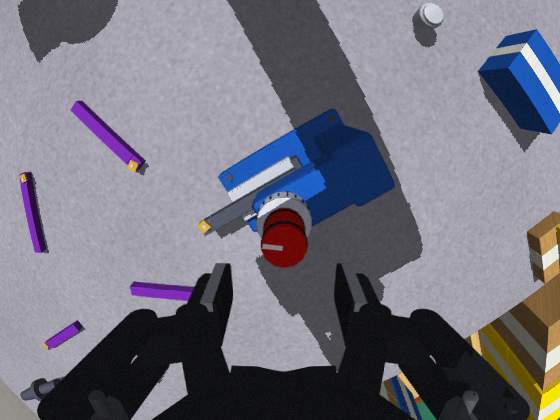

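The red cap's top is at (284,244), centred between the fingers. The tool is still in place on the anvil. Descending around the cap.

Call:
step_arm(targets="0 0 30 0; 0 0 55 0; 0 0 64 0; 0 0 66 0; 0 0 66 0; 0 0 66 0")

```text
t: 16.9
tcp_pos: [0.5411, 0.0884, 0.1853]
tool_rot: [0.263, 0.965, 0.0, 0.001]
force: [0.4, -0.6, -0.1]
finger_gap: 0.601
gripper_force: 0.0
```

Call:
step_arm(targets="0 0 0 0; 0 0 0 0; 0 0 0 0; 0 0 0 0; 0 0 0 0; 0 0 0 0; 0 0 0 0", gripper=1, squeeze=25)

```text
t: 17.6
tcp_pos: [0.5406, 0.088, 0.1852]
tool_rot: [0.263, 0.965, -0.0, 0.001]
force: [-1.3, -1.4, 5.9]
finger_gap: 0.321
gripper_force: 25.2
```

Run:
```python
from look import *
s=manip.sense();r=R.from_quat(s['tool_rot']).as_matrix();print(s['tcp_pos'],'F tool',r.T@s['force'],s['ft_torque'],'x',r[:,0],'y',r[:,1])
```

```text
[0.5406 0.088  0.1852] F tool [ 0.3866 -1.9037 -5.8605] [-0.2765  0.2329 -0.0078] x [-0.8617  0.5075 -0.0017] y [0.5075 0.8617 0.0001]
```

Call:
step_arm(targets="0 0 0 0; 0 0 0 0; 0 0 0 0; 0 0 0 -8; 0 0 0 -16; 0 0 0 -24; 0 0 0 -32; 0 0 0 -40; 0 0 0 -48; 0 0 0 -56; 0 0 0 -64; 0 0 0 -72", gripper=0.4)

```text
t: 18.8
tcp_pos: [0.5401, 0.0885, 0.1838]
tool_rot: [-0.357, 0.934, 0.0, -0.0]
force: [0.4, 0.4, -0.0]
finger_gap: 0.602
gripper_force: 0.0
```

Call:
step_arm(targets="0 0 0 -8; 0 0 0 -16; 0 0 0 -16; 0 0 0 -16")

```text
t: 19.2
tcp_pos: [0.5401, 0.0885, 0.184]
tool_rot: [-0.48, 0.877, 0.0, -0.0]
force: [-0.2, 0.3, 0.6]
finger_gap: 0.6
gripper_force: 0.0
```

Call:
step_arm(targets="0 0 0 0; 0 0 0 0; 0 0 0 0; 0 0 0 0; 0 0 0 0; 0 0 0 0; 0 0 0 0", gripper=1, squeeze=25)

```text
t: 19.9
tcp_pos: [0.5401, 0.0884, 0.1842]
tool_rot: [-0.481, 0.877, 0.0, -0.0]
force: [-0.8, 1.1, 1.2]
finger_gap: 0.319
gripper_force: 25.4
```

Run:
```python
from look import *
s=manip.sense();r=R.from_quat(s['tool_rot']).as_matrix();print(s['q'],s['tcp_pos'],'F tool',r.T@s['force'],s['ft_torque'],'x',r[:,0],'y',r[:,1])
```

```text
[-0.042   0.4859  1.6769  0.0002  0.979  -2.616 ] [0.5401 0.0884 0.1842] F tool [-0.5199  1.3121 -1.1974] [ 0.0889  0.1036 -0.1282] x [-0.5376 -0.8432 -0.    ] y [-0.8432  0.5376  0.0002]
```

Centred. Setting the squeeze to 45 N and turning clockwise (+).

Call:
step_arm(targets="0 0 0 0; 0 0 0 0; 0 0 0 8; 0 0 0 16; 0 0 0 24; 0 0 0 30", squeeze=45)

```text
t: 20.5
tcp_pos: [0.5402, 0.0884, 0.1843]
tool_rot: [-0.235, 0.972, -0.0, 0.0]
force: [-0.4, -0.7, 1.6]
finger_gap: 0.315
gripper_force: 44.2
```

```bash
cat > tq.py <<'E'
from look import *
s=manip.sense();r=R.from_quat(s['tool_rot']).as_matrix()
print('t',s['t'],'q6 deg',np.degrees(s['q'][5]),'tau6',s['tau'][5],'T',s['ft_torque'],'F',s['force'],'grip',s['gripper_force'],s['finger_gap'],s['tcp_pos'],'ang',np.degrees(np.arctan2(r[1,0],r[0,0])))
E
python3 tq.py
```

```text
t 20.5 q6 deg -119.63587477886065 tau6 -0.5276958458125591 T [0.092  0.1546 0.0167] F [-0.3539 -0.7238  1.6398] grip 44.23938453197479 0.31516810168113724 [0.5402 0.0884 0.1843] ang -152.76042465511912
```

Call:
step_arm(targets="0 0 0 8; 0 0 0 15")

```text
t: 20.7
tcp_pos: [0.5402, 0.0883, 0.1843]
tool_rot: [-0.106, 0.994, -0.0, 0.0]
force: [-0.1, 0.3, 1.7]
finger_gap: 0.315
gripper_force: 44.2
```

```bash
python3 tq.py
```

```text
t 20.7 q6 deg -104.61045275210495 tau6 -0.6980233266949654 T [0.1144 0.1317 0.0163] F [-0.1004  0.2636  1.737 ] grip 44.2365288734436 0.31461524483751674 [0.5402 0.0883 0.1843] ang -167.78850739189633
```

Call:
step_arm(targets="0 0 0 8; 0 0 0 15")

```text
t: 20.9
tcp_pos: [0.5402, 0.0883, 0.1843]
tool_rot: [0.024, 1.0, -0.0, 0.0]
force: [-0.6, 0.0, 2.0]
finger_gap: 0.313
gripper_force: 44.2
```

```bash
python3 tq.py
```

```text
t 20.9 q6 deg -89.61439142028281 tau6 -0.6960401125252247 T [0.0137 0.1482 0.0291] F [-0.5875  0.0204  1.9614] grip 44.235942363739014 0.3133775593428731 [0.5402 0.0883 0.1843] ang 177.21947719358766
```

Call:
step_arm(targets="0 0 0 8; 0 0 0 12")

```text
t: 21.1
tcp_pos: [0.5402, 0.0882, 0.1842]
tool_rot: [0.128, 0.992, -0.0, 0.0]
force: [-1.6, -0.1, 2.7]
finger_gap: 0.316
gripper_force: 44.2
```

```bash
python3 tq.py
```

```text
t 21.1 q6 deg -77.68437148246741 tau6 -0.19658206030726433 T [0.0009 0.1753 0.1002] F [-1.5509 -0.0783  2.681 ] grip 44.24042344093323 0.315872535901459 [0.5402 0.0882 0.1842] ang 165.29153095110283
```

Call:
step_arm(targets="0 0 0 8; 0 0 0 12")

```text
t: 21.3
tcp_pos: [0.5402, 0.0882, 0.1842]
tool_rot: [0.231, 0.973, -0.0, 0.0]
force: [-0.3, -0.6, 1.8]
finger_gap: 0.314
gripper_force: 44.2
```

```bash
python3 tq.py
```

```text
t 21.3 q6 deg -65.68601615578442 tau6 -0.20270385313779116 T [-0.0579  0.1709  0.0582] F [-0.3356 -0.5715  1.7659] grip 44.24846291542053 0.313680898847442 [0.5402 0.0882 0.1842] ang 153.29294107573412
```

Call:
step_arm(targets="0 0 0 8; 0 0 0 12")

```text
t: 21.5
tcp_pos: [0.5402, 0.0881, 0.1843]
tool_rot: [0.331, 0.944, -0.0, 0.0]
force: [-1.1, -0.4, 1.7]
finger_gap: 0.313
gripper_force: 44.3
```

```bash
python3 tq.py
```

```text
t 21.5 q6 deg -53.687843650867045 tau6 -0.2028073137626052 T [0.0061 0.1332 0.0617] F [-1.0968 -0.4058  1.6661] grip 44.25700485706329 0.31297731391355266 [0.5402 0.0881 0.1843] ang 141.2975418815244
```

Call:
step_arm(targets="0 0 0 8; 0 0 0 12")

```text
t: 21.7
tcp_pos: [0.5402, 0.0881, 0.1843]
tool_rot: [0.428, 0.904, -0.0, 0.0]
force: [-1.9, -0.3, 1.2]
finger_gap: 0.316
gripper_force: 44.3
```

```bash
python3 tq.py
```

```text
t 21.7 q6 deg -41.68887524224736 tau6 -0.20262059289962053 T [-0.0369  0.1897  0.0555] F [-1.9217 -0.3144  1.2109] grip 44.26498532295227 0.3155655040471898 [0.5402 0.0881 0.1843] ang 129.29850133711304
```

Call:
step_arm(targets="0 0 0 8; 0 0 0 12")

```text
t: 21.9
tcp_pos: [0.5401, 0.0881, 0.1842]
tool_rot: [0.52, 0.854, -0.0, 0.0]
force: [-1.0, -0.6, 1.4]
finger_gap: 0.315
gripper_force: 44.3
```

```bash
python3 tq.py
```

```text
t 21.9 q6 deg -29.68666660275305 tau6 -0.2026002248749137 T [-0.0413  0.2287  0.0548] F [-1.0271 -0.5585  1.4141] grip 44.27266001701355 0.3149027728545548 [0.5401 0.0881 0.1842] ang 117.2950475356628
```

Call:
step_arm(targets="0 0 0 8; 0 0 0 12")

```text
t: 22.1
tcp_pos: [0.5401, 0.0881, 0.1843]
tool_rot: [0.607, 0.795, -0.0, 0.0]
force: [-0.9, -0.9, 3.0]
finger_gap: 0.316
gripper_force: 44.3
```

```bash
python3 tq.py
```

```text
t 22.1 q6 deg -17.686013114444002 tau6 -0.20253001246601343 T [-0.0169  0.244   0.0156] F [-0.9185 -0.9207  2.9959] grip 44.27985727787018 0.31633444773838176 [0.5401 0.0881 0.1843] ang 105.29713022929842
```

Call:
step_arm(targets="0 0 0 8; 0 0 0 12")

```text
t: 22.3
tcp_pos: [0.54, 0.088, 0.1843]
tool_rot: [0.686, 0.727, -0.0, 0.0]
force: [-1.0, -0.1, 3.1]
finger_gap: 0.316
gripper_force: 44.3
```

```bash
python3 tq.py
```

```text
t 22.3 q6 deg -5.686440565509697 tau6 -0.20256182178854942 T [-0.1021  0.2176  0.0207] F [-0.9711 -0.1393  3.1474] grip 44.28628742694855 0.31552546541023935 [0.54   0.088  0.1843] ang 93.29595892260235
```

Call:
step_arm(targets="0 0 0 8; 0 0 0 12")

```text
t: 22.5
tcp_pos: [0.54, 0.0881, 0.1843]
tool_rot: [0.758, 0.652, -0.0, 0.0]
force: [-2.0, -0.4, 1.1]
finger_gap: 0.313
gripper_force: 44.3
```

```bash
python3 tq.py
```

```text
t 22.5 q6 deg 6.273911570460518 tau6 0.0021114328410476446 T [-0.0624  0.1912  0.2527] F [-1.9601 -0.4031  1.1406] grip 44.26761746406555 0.3125142862505742 [0.54   0.0881 0.1843] ang 81.35312303142665
```

Call:
step_arm(targets="0 0 0 4; 0 0 0 8")

```text
t: 22.7
tcp_pos: [0.54, 0.0881, 0.1842]
tool_rot: [0.802, 0.598, -0.0, 0.0]
force: [-1.6, -0.1, 2.3]
finger_gap: 0.311
gripper_force: 44.2
```

```bash
python3 tq.py
```

```text
t 22.7 q6 deg 14.210444236899264 tau6 -0.19867611117661 T [-0.0346  0.1963  0.2995] F [-1.5586 -0.1494  2.3056] grip 44.2445969581604 0.31088313366853054 [0.54   0.0881 0.1842] ang 73.417546563701
```

Call:
step_arm(targets="0 0 0 3; 0 0 0 6; 0 0 0 6")

```text
t: 23.0
tcp_pos: [0.5399, 0.0881, 0.1842]
tool_rot: [0.831, 0.556, -0.0, 0.0]
force: [-1.7, -0.7, 1.9]
finger_gap: 0.319
gripper_force: 44.3
```

```bash
python3 tq.py
```

```text
t 23.0 q6 deg 20.07199584118967 tau6 0.3067252691835165 T [-0.1539  0.2634  0.1214] F [-1.6956 -0.6838  1.9437] grip 44.332621693611145 0.31867588859830004 [0.5399 0.0881 0.1842] ang 67.54466779548645
```

The torque held at the clutch level (0.25 to 0.30 N m) over about 14° more. That's the clutch giving way, so I stop here and let go.

Call:
step_arm(targets="0 0 0 0; 0 0 0 0; 0 0 0 0; 0 0 0 0; 0 0 0 0; 0 0 -20 0; 0 0 -50 0; 0 0 -80 0; 0 0 -95 0; -20 -30 -95 0; -20 -60 -95 0; -20 -60 -95 0", gripper=0.5)

```text
t: 24.2
tcp_pos: [0.4727, 0.0938, 0.279]
tool_rot: [0.831, 0.556, -0.002, -0.002]
force: [-0.5, -0.2, 0.1]
finger_gap: 0.5
gripper_force: 0.0
```

Run:
```python
from look import *
s,im=wl('w9',[])
sd=manip.snapshot('side');c=sd[170:280,220:320,::-1]
cv2.imwrite('pics/f9.png',np.hstack([cv2.resize(c,(380,418),interpolation=cv2.INTER_CUBIC),im[:418,70:490,::-1]]))
```

```text
t 24.2 tcp [0.4727 0.0938 0.279 ] [ 0.8313  0.5559 -0.0016 -0.0015] F [-0.4993 -0.1686  0.0565]
```

View pics/f9.png

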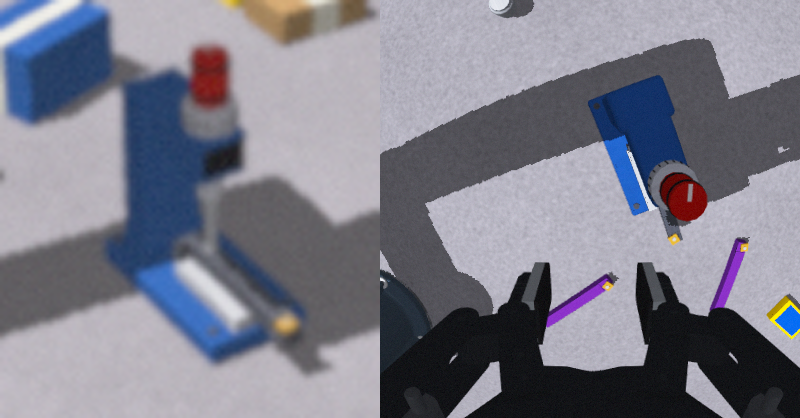

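The side view shows the spindle down on the bar, with the tool straight on the anvil and its head at crop (285,322). The gripper is clear of everything, so I'm handing in.

```bash
python3 -c "
from station import manip
print(manip.sign_off())"
```

```text
the job is handed in; nothing more can be done
None
```

I handed the job in at about 24 s with the turning tool seated against the back stop (about 0.5 mm off the centreline) and clamped. I stopped turning after an estimated 14–26° of clutch yield, going by noisy torque readings. The gripper is clear, and the collet, yellow box and blue carton were not touched.

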